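# Catch a loaded transfer carriage on its gravity rail

## Task

A carriage with a dispensing barrel standing loose on it waits behind the latch at the top of the sloping transfer rail. Pull the latch lever over towards the robot so that the carriage runs freely, untouched, until its upright plate has passed between the two sensor posts; then catch it gently, bring it to a standstill at least 3 cm clear of the end stop and keep it still there for a good second. Finally ease it down softly against the end stop and let go, without touching the barrel or letting it rock or fall and without shifting the jar or the cup beside the rail.

Things in the scene. Friction and masses are not known exactly. Their poses are not given: they have to be found in the camera images.
- rail: Fixed aluminium rail, 790 mm long, 50 mm wide, sloping 0.06 rad. Origin on the table under its middle, z up, y uphill along the rail, x square to it, away from the robot. The carriage stays level and runs centred on x = 0 along (0, -0.998, -0.06). Two bearing brackets 118 mm high carry the latch rod at x = -70 mm, y = 115 and -235 mm.
- posts (a point): Point on the rail's centre line midway between the two black upright sensor posts (18 mm square, 156 mm high, at x = +-98 mm, y = -20 mm in the rail's frame), at the height of their tops.
- end_stop (a point): Middle of the rubber face of the end stop at the rail's low end, in the rail's frame at x = 0, y = -359 mm, z = 97 mm. The steel bracket behind it is 60 mm wide and reaches 125 mm high over the table.
- carriage (a joint): Travel of the carriage down the rail in m: 0 at the start, 0.5 at the end stop; 0.18 when its plate is between the posts. Deck 70 x 200 x 14 mm on wheels, nominal 0.75 kg plus barrel. Viscous rolling resistance about 1.75 N s/m: once free it speeds up with a time constant of about 0.5 s towards 0.29 m/s and does 0.2 to 0.33 m/s past the posts. The latch blade holds it.
- plate_top (a point): Middle of the top edge of the carriage's upright flat steel plate: 50 mm wide across the rail, 14 mm thick along it, 70 mm high above the deck, near the deck's downhill end. Moves with the carriage; at travel q it is in the rail's frame at x = 0, y = 160 mm - 0.998 q, z = 200 mm - 0.06 q. The barrel stands 140 mm uphill of it.
- latch (a joint): Angle of the latch in rad: 0 with the lever upright and the blade across the rail in front of the carriage, up to 1.1 with the lever leaning towards the robot (the rail's -x) and the blade lifted. It lets the carriage go at about 0.4. Stiff hinge, 0.1 N m: stays where it is left. The hinge rod runs level along the rail at x = -70 mm, z = 123 mm in the rail's frame.
- lever_tip (a point): Tip of the latch lever: an upright bar on the hinge rod, 90 mm long, its outer half a black round grip of 16 mm diameter, at y = -200 mm in the rail's frame, beside the lower part of the rail on the robot's side. Moves with the latch; nothing else stands in its swing.
- barrel: Clear dispensing barrel with white flange and cap, 34 mm diameter, 160 mm tall, about 0.11 kg, standing loose on the uphill part of the carriage deck. Origin at the centre of its foot, z up its axis. It rocks when the carriage is braked harder than about 1.5 m/s2 and topples when it is stopped dead from 0.2 m/s; a stop from under 0.08 m/s is safe.
- jar: Bystander: white plastic jar 70 mm in diameter, 85 mm high, beyond the rail. Origin at the centre of its foot.
- cup: Bystander: steel cup 70 mm in diameter, 90 mm high, at the left end on the robot's side. Origin at the centre of its foot.
Things that resemble listed ones, but are neither listed nor needed, are in the scene too. Leave any black or orange look-alike of the barrel alone.

How it is judged (in metres and radians):
On the way, in this order (a step that is already met when the one before it is completed fails the run):
1. the carriage has run past the sensor posts on its own (value of joint carriage above 0.18 m and velocity of joint carriage above 0.12 m/s).
2. the carriage is caught and kept still, at least 30 mm clear of the end stop, for 1 s (value of joint carriage between 0.18 and 0.47 m and velocity of joint carriage between -0.03 and 0.03 m/s), for 1 s.
At the end, for the whole second after the job is handed in: The carriage rests within 10 mm of the end stop, the barrel still stands upright (within 0.1 rad) on its deck, at rest, and the robot has let go (value of joint carriage above 0.49 m and velocity of joint carriage below 0.02 m/s and angle between barrel's own z axis and vertical below 0.1 rad and distance between barrel and plate_top below 0.19 m and z of barrel in the frame of plate_top above -0.08 m and linear speed of barrel below 0.03 m/s); the robot touches nothing.
It fails at once if the barrel rocks or tips by more than 0.12 rad (angle between barrel's own z axis and vertical above 0.12 rad).
It fails at once if the carriage is touched before its plate has passed the sensor posts (value of joint carriage below 0.17 m and contact force between any of the fingers, the arm and carriage above 0.5 N).
It fails at once if the carriage bangs into the end stop (value of joint carriage above 0.485 m and velocity of joint carriage above 0.12 m/s).
It fails at once if the robot touches the barrel (contact force between any of the fingers, the arm and barrel above 0.5 N).
It fails at once if a bystander is disturbed (distance of any of jar, cup from where it was at the start of the episode above 0.03 m).
It also fails if it takes over 40 s, if anything falls off the work surface, if the arm or the gripper's body presses on something with over 40 N, if the wrist force passes 120 N, or if a joint passes its speed limit or range.

## Robot

A 6-joint arm with a two-finger parallel gripper is mounted at the origin on the work surface. World frame = base frame: x ahead of the robot, y to its left, z up, the work surface at z = 0. Lengths are in m, angles in degrees, forces in N, time in s.
With the tool pointing down it reaches from about 0.3 to 1 m from the base axis. Payload 5.1 kg.
Tool frame: the origin (TCP) lies at the very end of the fingers, on their centre line; the grasp point (between the pads) lies 19 mm behind it; z points along the fingers, y is the line along which they close (so a half turn about z gives the same grasp; the last joint's range is limited). The gripper opens to 95 mm and grips with 3 to 60 N. Pads are 20 mm wide; open, the fingers measure 119 mm over their backs; the gripper's body (75 mm by 180 mm) begins 59 mm behind the grasp point.
Start: joints at [-81.165, 7.093, 94.555, -0, 78.352, -4.733], TCP at [0.152, -0.632, 0.215] pointing down, gripper open.
Joint ranges: [-149.61, 149.61], [-58.7, 133.49], [1.44, 155.28], [-77.14, 257.14], [18.33, 153.61], [-166.67, 166.67]. Speed limits (degrees/s): [147.25, 147.25, 180, 180, 180, 180].

## Interface

Orientations are given as [roll, pitch, yaw] about the fixed x, y, z axes, in that order (R = Rz(yaw) Ry(pitch) Rx(roll)).
In Python, from cell import r, eyes, boxes_of, place_of gives the robot as it stands.
- The arm moves only by the tool step_arm, never from a script. Its argument "series" is a list that holds one entry, the list of rows, each a list of 7 numbers: the turn, a rotation vector about the world's x, y, z in rad, then the shift along the world's x, y, z in mm, then the closure, from 0 (fully open) to 1 (shut). A call has 1 to 8 rows; each row shifts and turns the commanded pose from where the row before left it; what a row does not reach is not made up. A row lasts 1/8 s, in which the tool goes at most 62.5 mm and 10.7 degrees, less where a joint would pass 70% of its speed; a pose out of reach is approached as far as the arm can. A call is refused whole if a number of a shift passes 62.5 or a number of a turn 0.188, either way. A call with a gripper value outside its range is refused whole. The fingers move at their own pace and stop on an object; "squeeze" is the grip in N (left out, the last holds). Time passes only in rows, so rows that do not move let the fingers close. It gives the time, the measured TCP pose, the force, the opening and the grip force at its end, in the units of the state.
- r.state(): the state, without advancing time (a new reading comes with each control period).
- eyes.camera(name): name is "side" or "top" or "wrist"; returns a dict with "image" (480x640x3 uint8, red, green, blue), "z_map" (480x640 float32, m along the optical axis (not along the pixel's ray), 0 where there is no reading), "fovy" (degrees; the focal length in pixels is half the picture's height over the tangent of half this angle, whatever the lens; pixels are square), "cx", "cy" (the principal point, pixels), "distortion" ([k1, k2, p1, p2, k3] as OpenCV has them; the pictures are not rectified), "R" (3x3) and "t" (3): a world point X has camera coordinates R X + t. Camera axes: x right, y down, z forward; pixel columns grow to the right and rows downward; lengths in m; the calibration is good to about 2 mm. A picture is of the moment at which its call begins.
- r.finish_job(): hands the job in; it is judged then, once.
Trained networks look in the newest picture that a camera, given by its name, has taken for a name from the list of things; names that differ only in an ending like _2 or _b are one class to them, and where a whole thing is asked for, a point or a joint stands for the part that bears it (a point fixed in the world has none). Each returns a list of dicts, best first, with "conf" (0 to 1); they miss things now and then, are a little off and sometimes report something else, mostly with a low value. They report only what shows in the picture. A call takes as long as a camera call. They do not tell look-alikes from the thing itself.
- boxes_of(thing, camera): "extent" ([centre column, centre row, width, height] in pixels, round what is visible of it).
- place_of(thing, camera): "point" ([column, row] in pixels: a listed point, or the origin of a listed thing).
The state is a dict: "clock": time; "joint_pos": joint angles; "joint_vel": joint speeds; "joint_efforts": joint torques, N m; "position": TCP position; "orientation": TCP orientation; "ft_force": force on the tool from outside, world axes, zero at the start; "ft_torque": the same for the moment, N m; "opening": finger opening in m; "grasp_force": force on a finger pad.
Only numpy, scipy, OpenCV 4.12 (cv2) and the standard library are available. Lean on these libraries where they do the work, as an engineer would, in place of code of your own. Each camera call takes 0.05 s, during which the arm holds its last target. There are 200 camera calls.

## Working session

There is one attempt and no reset: what is moved stays moved. The work goes in short steps, Python scripts to look and compute and a tool call to move; the robot and the scene stay as the last step left them, time stands still between calls to the robot, and variables do not carry over. Pictures are saved under pics/ and viewed, at most 10 in all, crops included, and the job is handed in when it is done.

Besides the shell and the picture viewer there is one more tool, called after "Emit:" by a JSON object that holds its "method" and its "body". step_arm: Moves the arm, as the interface text tells. Its arguments: {"type":"object","properties":{"series":{"type":"array"},"squeeze":{"type":"number"}},"required":["series"]}

```bash
mkdir -p pics; ls; cat > h.py <<'E'
import numpy as np, cv2, json
from cell import r, eyes, boxes_of, place_of
def cam(n):
    c=eyes.camera(n); f=240/np.tan(np.radians(c["fovy"]/2))
    c["K"]=np.array([[f,0,c["cx"]],[0,f,c["cy"]],[0,0,1.]]); c["D"]=np.array(c["distortion"],float); c["R"]=np.array(c["R"]); c["t"]=np.array(c["t"]); return c
def ray(c,p):
    u=cv2.undistortPoints(np.array([[p]],float),c["K"],c["D"])[0,0]
    return -c["R"].T@c["t"], c["R"].T@np.array([u[0],u[1],1.])
def atz(c,p,z):
    o,d=ray(c,p); return o+d*(z-o[2])/d[2]
def dep(c,p):
    o,d=ray(c,p); return o+d*c["z_map"][int(round(p[1])),int(round(p[0]))]
def proj(c,X):
    return cv2.projectPoints(np.array(X,float).reshape(-1,3),cv2.Rodrigues(c["R"])[0],c["t"],c["K"],c["D"])[0][:,0]
E
python3 - <<'E'
from h import *
np.set_printoptions(precision=3,suppress=True)
for n in ["top","side"]:
    c=cam(n); cv2.imwrite(f"pics/{n}0.png",c["image"][:,:,::-1])
    print(n,-c["R"].T@c["t"])
    for th in ["rail","posts","end_stop","plate_top","lever_tip","barrel","jar","cup"]:
        for d in place_of(th,n)[:3]:
            p=d["point"]; print(th,np.round(p,1),round(d["conf"],2),dep(c,p))
print(r.state())
E
```

```text
pics
top [0.374 0.058 1.243]
rail [336.1 252.4] 0.8 [ 0.484 -0.01   0.079]
rail [502.3 239.1] 0.2 [ 0.515 -0.368  0.105]
posts [347.  246.7] 0.74 [ 0.497 -0.034  0.074]
plate_top [257.5 253.7] 0.58 [0.468 0.15  0.2  ]
lever_tip [449.8 271.9] 0.59 [ 0.442 -0.246  0.125]
barrel [147.4 326.2] 0.96 [0.318 0.404 0.041]
barrel [190.9 257.9] 0.85 [0.458 0.278 0.207]
barrel [180.5 202.8] 0.7 [0.596 0.341 0.041]
jar [253.7 181.2] 0.74 [0.637 0.172 0.088]
cup [201.6 310.8] 0.95 [0.353 0.291 0.01 ]
side [-0.16   0.738  1.149]
rail [335.1 274.4] 0.88 [0.492 0.008 0.011]
posts [344.5 230.5] 0.86 [ 0.601 -0.146  0.001]
end_stop [414.3 185.7] 0.67 [ 0.522 -0.364  0.1  ]
plate_top [299.3 257.7] 0.66 [0.478 0.155 0.203]
lever_tip [412.1 194.3] 0.89 [ 0.431 -0.214  0.212]
barrel [257.9 309.6] 0.92 [0.452 0.31  0.165]
barrel [207.9 373.9] 0.86 [0.478 0.453 0.022]
barrel [264.1 414.5] 0.79 [0.3   0.43  0.043]
jar [250.7 271.4] 0.57 [0.462 0.31  0.29 ]
cup [297.1 370.8] 0.76 [0.328 0.305 0.044]
{'clock': 0.9, 'joint_pos': array([-81.165,   7.092,  94.554,  -0.001,  78.35 ,  -4.733]), 'joint_vel': array([-0.006,  0.052, -0.046,  0.028, -0.002,  0.028]), 'joint_efforts': array([  0.002, -41.758, -36.023,   0.078,   0.043,  -0.   ]), 'position': array([ 0.152, -0.632,  0.215]), 'orientation': array([179.996,   0.001,  13.569]), 'ft_force': array([ 0.074,  0.392, -0.72 ]), 'ft_torque': array([0.022, 0.002, 0.009]), 'grasp_force': 0.0, 'opening': 0.09513774908697434}
```

View pics/top0.png

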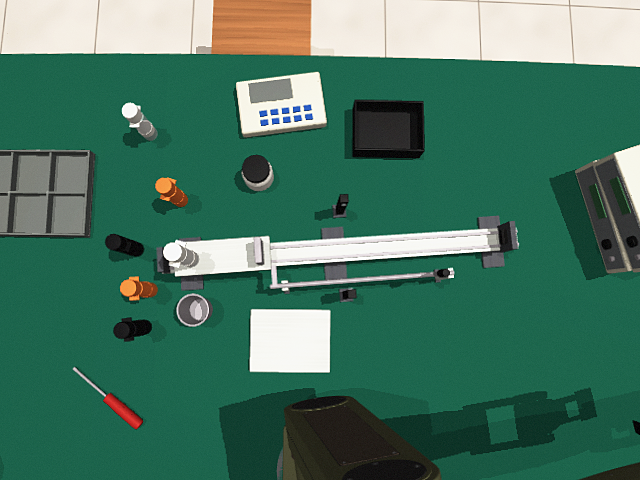

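View pics/side0.png

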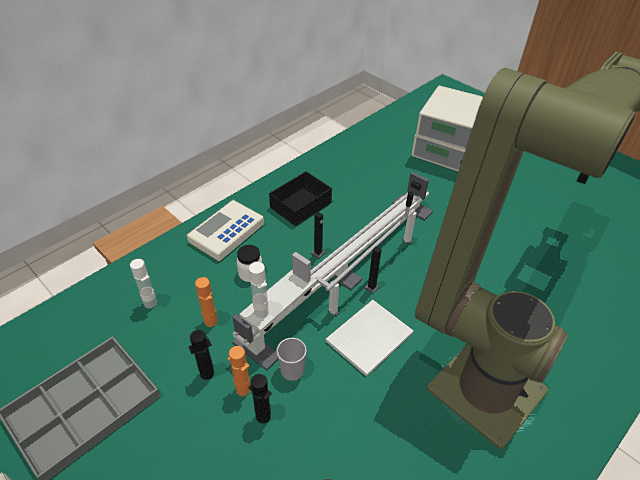

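The top view shows the rail running from (165,258) to (515,238), with the plate at (258,251), the lever tip at (449,272) and the posts at (342,203) and (347,294). The clear barrel on the deck is at (180,255). The loose clear, black and orange barrels are look-alikes and I never touch any of them. Next I fit the rail pose.

```bash
cat > fit.py <<'E'
from h import *
from scipy.optimize import least_squares
np.set_printoptions(precision=4,suppress=True)
def cloud(c,u0,u1,v0,v1):
    v,u=np.mgrid[v0:v1,u0:u1]; p=np.stack([u.ravel(),v.ravel()],1).astype(float)
    n=cv2.undistortPoints(p[:,None],c["K"],c["D"])[:,0]; z=c["z_map"][v0:v1,u0:u1].ravel()
    X=np.c_[n*z[:,None],z][z>0]; return (X-c["t"])@c["R"]
if __name__=="__main__":
    c=cam("top")
    def mid(b,lo,hi):
        X=cloud(c,*b); X=X[(X[:,2]>lo)&(X[:,2]<hi)]; print(len(X),X.min(0),X.max(0)); return (X.min(0)+X.max(0))/2
    pl=mid((240,275,225,275),.19,.21); p1=mid((325,360,190,220),.148,.165); p2=mid((335,360,283,305),.148,.165)
    lv=mid((430,460,262,285),.2,.225)
    loc=np.array([[0,160],[98,-20],[-98,-20],[-70,-200]])/1e3; W=np.array([pl,p1,p2,lv])[:,:2]
    T=lambda q:np.array([[np.cos(q[2]),-np.sin(q[2])],[np.sin(q[2]),np.cos(q[2])]])
    s=least_squares(lambda q:((T(q)@loc.T).T+q[:2]-W).ravel(),[.48,0,.09]); print(s.x,s.fun.reshape(-1,2)*1e3)
    # image edges of rail
    np.save("rail.npy",s.x)
    L=lambda *a:np.r_[(T(s.x)@np.array(a[:2])/1e3+s.x[:2]),a[2]/1e3]
    im=c["image"][:,:,::-1].copy()
    for a in [(0,160,200),(98,-20,156),(-98,-20,156),(-70,-200,213),(0,-359,97),(0,300,132),(30,-365,125),(-30,-365,125)]:
        for uv in proj(c,L(*a)): cv2.circle(im,tuple(int(round(k*1)) for k in uv),2,(0,0,255),-1)
    cv2.imwrite("pics/fit.png",cv2.resize(im[150:350,130:530],None,fx=2,fy=2))
    for a in [(-45,-200,165),(-85,-200,165),(0,-120,140),(0,-200,140),(0,-359,140)]: print(a,L(*a))
E
python3 fit.py
```

```text
194 [0.4507 0.1413 0.1908] [0.501  0.1576 0.2067]
84 [ 0.5794 -0.0291  0.1489] [ 0.5987 -0.0124  0.1609]
82 [ 0.3849 -0.0461  0.1486] [ 0.4031 -0.0283  0.1607]
65 [ 0.4282 -0.2206  0.2006] [ 0.4425 -0.2048  0.2199]
[ 0.4894 -0.0089  0.0813] [[ 0.5491  1.0932]
 [-0.4151 -0.173 ]
 [-0.6628  0.3593]
 [ 0.5289 -1.2795]]
(-45, -200, 165) [ 0.4608 -0.2119  0.165 ]
(-85, -200, 165) [ 0.4209 -0.2152  0.165 ]
(0, -120, 140) [ 0.4991 -0.1285  0.14  ]
(0, -200, 140) [ 0.5056 -0.2083  0.14  ]
(0, -359, 140) [ 0.5185 -0.3668  0.14  ]
```

```bash
ls pics
```

```text
fit.png
side0.png
top0.png
```

View pics/fit.png

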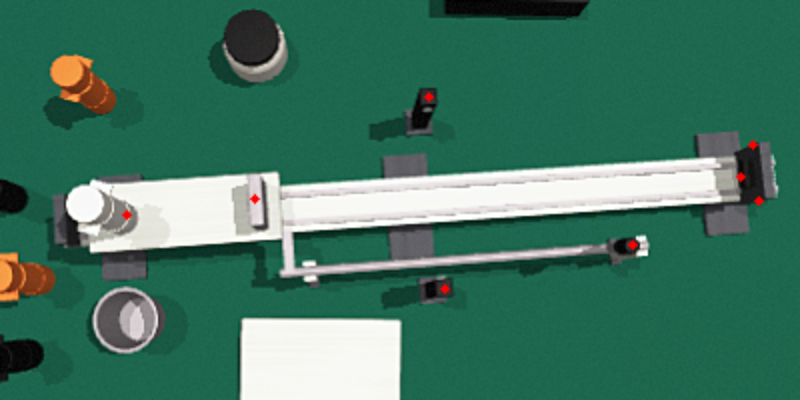

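The fit matches to about 1 mm, and the redrawn points land on the plate, both posts, the lever and the stop face. Now I move to above the rail side of the lever with the fingers closed.

Emit:
{"method": "step_arm", "body": {"series": [[[0, 0, -0.0195, 31, 42, 4, 1], [0, 0, -0.0195, 31, 42, 4, 1], [0, 0, -0.0195, 31, 42, 4, 1], [0, 0, -0.0195, 31, 42, 4, 1], [0, 0, -0.0195, 31, 42, 4, 1], [0, 0, -0.0195, 31, 42, 4, 1], [0, 0, -0.0195, 31, 42, 4, 1], [0, 0, -0.0195, 31, 42, 4, 1]]], "squeeze": 10}}

```text
clock: 1.95
position: [0.4013, -0.2944, 0.2471]
orientation: [180.0, -0.0, 4.6]
ft_force: [0.3, -1.7, 0.9]
opening: 0.0205
grasp_force: 0.0
```

Emit:
{"method": "step_arm", "body": {"series": [[[0, 0, 0, 31, 42, 0, 1], [0, 0, 0, 30, 42, 0, 1], [0, 0, 0, 0, 0, 0, 1]]]}}

```text
clock: 2.33
position: [0.4628, -0.2094, 0.2468]
orientation: [-180.0, -0.0, 4.9]
ft_force: [-0.3, -0.6, -0.1]
opening: 0.0005
grasp_force: 0.0
```

Emit:
{"method": "step_arm", "body": {"series": [[[0, 0, 0, 0, 0, -41, 1], [0, 0, 0, 0, 0, -41, 1], [0, 0, 0, 0, 0, 0, 1]]]}}

```text
clock: 2.7
position: [0.4587, -0.2112, 0.1609]
orientation: [-179.8, 0.4, 4.6]
ft_force: [-0.1, -0.1, 0.0]
opening: 0.0006
grasp_force: 0.0
```

```bash
python3 - <<'E'
from h import *
c=cam("side"); uv=place_of("lever_tip","side"); print(uv[:2]); u,v=map(int,uv[0]["point"])
im=c["image"][max(0,v-60):v+60,u-80:u+80,::-1]; cv2.imwrite("pics/lev.png",cv2.resize(im,None,fx=4,fy=4))
print(r.state()["position"])
E
```

```text
[{'point': [413.8, 192.8], 'conf': 0.62}]
[ 0.46148129 -0.21271479  0.16566454]
```

View pics/lev.png

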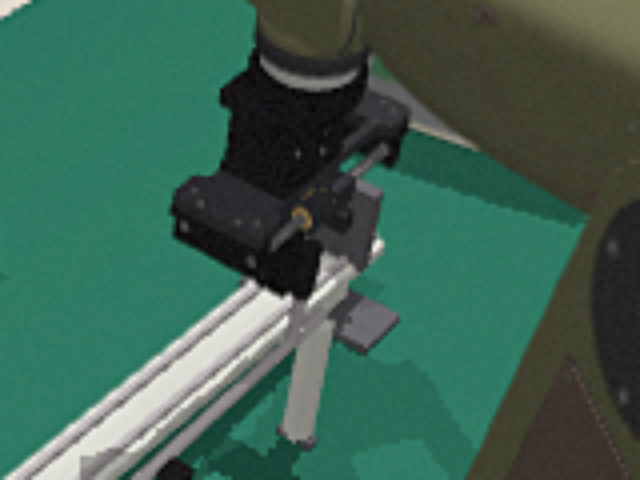

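The crop shows the gripper at the lever, with its body lying along the rail and the closed fingers on the rail side of the black grip. Now the pull.

Emit:
{"method": "step_arm", "body": {"series": [[[0, 0, 0, -15, -1, 0, 1], [0, 0, 0, -29, -2, 0, 1]]]}}

```text
clock: 3.05
position: [0.4188, -0.2156, 0.1672]
orientation: [179.9, -0.3, 4.7]
ft_force: [3.9, -0.5, -0.0]
opening: 0.0008
grasp_force: 1.4
```

```bash
cat > q.py <<'E'
from h import *
from fit import cloud
rx,ry,a=np.load("rail.npy")
def meas(n="top"):
    c=cam(n); t=r.state()["clock"]; X=cloud(c,150,500,200,300)
    d=X[:,:2]-[rx,ry]; x=d[:,0]*np.cos(a)+d[:,1]*np.sin(a); y=-d[:,0]*np.sin(a)+d[:,1]*np.cos(a); z=X[:,2]
    q=.16-y; m=(abs(x)<.02)&(abs(z-(.2-.06*q))<.006)&(q>-.02)&(q<.48)
    h,e=np.histogram(q[m],np.arange(-.03,.5,.004)); k=e[h.argmax()]; g=m&(abs(q-k-.002)<.014)
    # lever: highest points near x<-70,y~-200
    return c,t,(q[g].min()+q[g].max())/2,g.sum()
if __name__=="__main__":
    for i in range(2):
        c,t,q,n=meas(); print(t,round(q,4),n)
    s=r.state(); d=s["position"][:2]-[rx,ry]
    print(s["position"],"rail",d[0]*np.cos(a)+d[1]*np.sin(a),-d[0]*np.sin(a)+d[1]*np.cos(a),s["ft_force"])
E
python3 q.py
```

```text
3.1 0.0033 151
3.15 0.0066 150
[ 0.4165 -0.2156  0.1666] rail -0.0894588141259002 -0.20009119443441678 [-0.5225 -0.07    0.2672]
```

Emit:
{"method": "step_arm", "body": {"series": [[[0, 0, 0, 27, 37, -9, 1], [0, 0, 0, 27, 37, -9, 1], [0, 0, 0, 26, 38, -8, 1]]]}}

```text
clock: 3.52
position: [0.4989, -0.1022, 0.1398]
orientation: [179.9, -0.1, 4.6]
ft_force: [0.2, -1.4, -0.5]
opening: 0.0003
grasp_force: 0.0
```

```bash
python3 q.py
```

```text
3.575 0.0721 148
3.625 0.083 144
[ 0.499  -0.1002  0.1389] rail 0.002217334118606528 -0.09175392757542523 [-0.3436  0.6688 -0.5826]
```

Emit:
{"method": "step_arm", "body": {"series": [[[0, 0, 0, 0, 0, 0, 1]]]}}

```text
clock: 3.75
position: [0.4979, -0.1029, 0.1394]
orientation: [180.0, -0.0, 4.7]
ft_force: [-0.6, 0.1, -1.2]
opening: 0.0003
grasp_force: 0.0
```

```bash
python3 q.py
```

```text
3.8 0.1252 142
3.85 0.1382 149
[ 0.4975 -0.1037  0.1394] rail 0.0004320771558101993 -0.09508861890011462 [0.036  0.1771 0.342 ]
```

Emit:
{"method": "step_arm", "body": {"series": [[[0, 0, 0, 0, 0, 0, 1], [0, 0, 0, 0.6, -8, 0, 1], [0, 0, 0, 2, -26, 0, 1], [0, 0, 0, 2.5, -31, 0, 1], [0, 0, 0, 2.5, -31, 0, 1], [0, 0, 0, 2.3, -28, 0, 1], [0, 0, 0, 1.9, -23, 0, 1], [0, 0, 0, 1.5, -18, 0, 1]]]}}

```text
clock: 4.85
position: [0.5106, -0.2694, 0.1387]
orientation: [-180.0, 0.0, 4.6]
ft_force: [-0.3, 0.8, -1.0]
opening: 0.0008
grasp_force: 0.0
```

Emit:
{"method": "step_arm", "body": {"series": [[[0, 0, 0, 1, -13, 0, 1], [0, 0, 0, 0.7, -8, 0, 1], [0, 0, 0, 0.3, -4, 0, 1], [0, 0, 0, 0, 0, 0, 1], [0, 0, 0, 0, 0, 0, 1], [0, 0, 0, 0, 0, 0, 1], [0, 0, 0, 0, 0, 0, 1], [0, 0, 0, 0, 0, 0, 1]]]}}

```text
clock: 5.85
position: [0.5128, -0.2927, 0.1387]
orientation: [-180.0, -0.0, 4.6]
ft_force: [0.2, -0.0, -0.3]
opening: 0.0005
grasp_force: 0.3
```

```bash
python3 - <<'E'
from q import *
c=cam("side"); cv2.imwrite("pics/caught.png",c["image"][100:400,200:500,::-1].repeat(2,0).repeat(2,1))
s=r.state(); d=s["position"][:2]-[rx,ry]
print(s["clock"],s["position"],"rail",d[0]*np.cos(a)+d[1]*np.sin(a),-d[0]*np.sin(a)+d[1]*np.cos(a),s["ft_force"])
E
```

```text
5.9 [ 0.5128 -0.2928  0.1387] rail 0.0003036226718661217 -0.2848140885672479 [ 0.3177 -0.769  -0.4088]
```

View pics/caught.png

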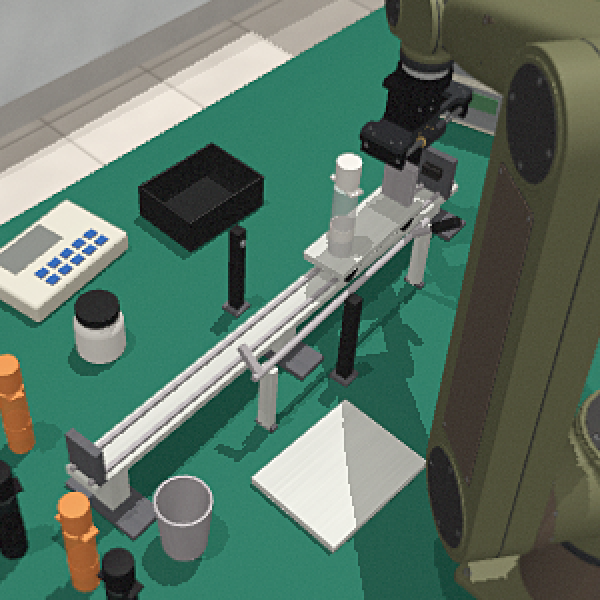

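The carriage is caught at q≈0.43 and its plate rests on the fingers. The barrel stands at (347,210), and the jar and cup are untouched. I hold a bit longer, then ease it down.

Emit:
{"method": "step_arm", "body": {"series": [[[0, 0, 0, 0, 0, 0, 1], [0, 0, 0, 0, 0, 0, 1], [0, 0, 0, 0, 0, 0, 1], [0, 0, 0, 0, 0, 0, 1], [0, 0, 0, 0, 0, 0, 1], [0, 0, 0, 0, 0, 0, 1], [0, 0, 0, 0, 0, 0, 1], [0, 0, 0, 0, 0, 0, 1]]]}}

```text
clock: 6.9
position: [0.5128, -0.2929, 0.1387]
orientation: [180.0, -0.0, 4.6]
ft_force: [1.5, -1.0, 0.2]
opening: 0.0005
grasp_force: 0.3
```

Emit:
{"method": "step_arm", "body": {"series": [[[0, 0, 0, 0.2, -2, 0, 1], [0, 0, 0, 0.3, -4, 0, 1], [0, 0, 0, 0.4, -5, 0, 1], [0, 0, 0, 0.4, -5, 0, 1], [0, 0, 0, 0.4, -5, 0, 1], [0, 0, 0, 0.4, -5, 0, 1], [0, 0, 0, 0.4, -5, 0, 1], [0, 0, 0, 0.4, -5, 0, 1]]]}}

```text
clock: 7.9
position: [0.5157, -0.3292, 0.1387]
orientation: [-180.0, -0.0, 4.6]
ft_force: [0.8, -1.1, -0.4]
opening: 0.0
grasp_force: 0.2
```

Emit:
{"method": "step_arm", "body": {"series": [[[0, 0, 0, 0.4, -5, 0, 1], [0, 0, 0, 0.4, -5, 0, 1], [0, 0, 0, 0.4, -5, 0, 1], [0, 0, 0, 0.4, -5, 0, 1], [0, 0, 0, 0.4, -5, 0, 1], [0, 0, 0, 0.3, -4, 0, 1], [0, 0, 0, 0.3, -4, 0, 1], [0, 0, 0, 0.3, -4, 0, 1]]]}}

```text
clock: 8.9
position: [0.5186, -0.366, 0.1387]
orientation: [-180.0, 0.0, 4.6]
ft_force: [-0.6, 0.0, -0.8]
opening: 0.0004
grasp_force: 0.0
```

```bash
python3 - <<'E'
from q import *
c=cam("side"); cv2.imwrite("pics/end.png",c["image"][130:280,320:520,::-1].repeat(4,0).repeat(4,1))
s=r.state(); d=s["position"][:2]-[rx,ry]
print(s["clock"],s["position"],"rail",d[0]*np.cos(a)+d[1]*np.sin(a),-d[0]*np.sin(a)+d[1]*np.cos(a),s["ft_force"])
E
```

```text
8.95 [ 0.5186 -0.3664  0.1387] rail 9.815579972723143e-05 -0.3586890361464811 [-0.2883 -1.0497 -0.6333]
```

View pics/end.png

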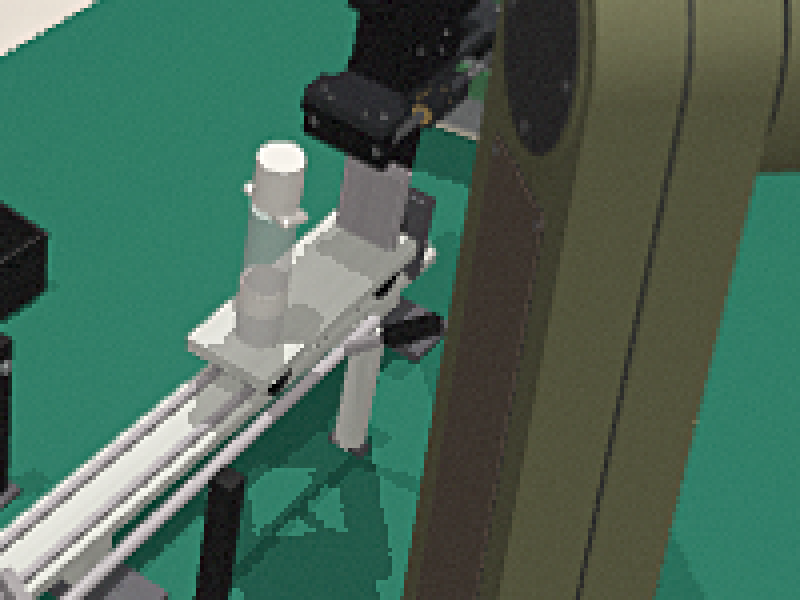

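The carriage is at or near the stop, with the barrel upright at (270,240). I ease the fingers a little further, then lift clear.

Emit:
{"method": "step_arm", "body": {"series": [[[0, 0, 0, 0.3, -4, 0, 1], [0, 0, 0, 0.3, -4, 0, 1], [0, 0, 0, 0.3, -4, 0, 1], [0, 0, 0, 0, 0, 0, 1], [0, 0, 0, 0, 0, 0, 1], [0, 0, 0, 0, 0, 20, 1], [0, 0, 0, 0, -10, 40, 1], [0, 0, 0, 0, -20, 50, 1]]]}}

```text
clock: 9.95
position: [0.5193, -0.4072, 0.2503]
orientation: [-180.0, 0.0, 4.7]
ft_force: [0.1, -0.5, -0.1]
opening: 0.0002
grasp_force: 0.0
```

Emit:
{"method": "step_arm", "body": {"series": [[[0, 0, 0, 0, -50, 20, 1], [0, 0, 0, 0, -50, 0, 1], [0, 0, 0, 0, 0, 0, 1], [0, 0, 0, 0, 0, 0, 1]]]}}

```text
clock: 10.45
position: [0.5195, -0.5075, 0.2693]
orientation: [-180.0, -0.0, 4.6]
ft_force: [-0.0, 0.4, -0.2]
opening: 0.0003
grasp_force: 0.0
```

```bash
python3 - <<'E'
from q import *
for i in range(2):
    c=cam("top"); X=cloud(c,430,520,220,275); d=X[:,:2]-[rx,ry]
    x=d[:,0]*np.cos(a)+d[:,1]*np.sin(a); y=-d[:,0]*np.sin(a)+d[:,1]*np.cos(a)
    g=(abs(x)<.022)&(X[:,2]>.16)&(X[:,2]<.18)&(y<-.28); print(r.state()["clock"],g.sum(),.16-(y[g].min()+y[g].max())/2,X[g,2].max())
cv2.imwrite("pics/final.png",c["image"][:,:,::-1])
E
```

```text
10.5 180 0.4977929687796421 0.17583211579516125
10.55 182 0.4971460980936965 0.1768011551677416
```

View pics/final.png

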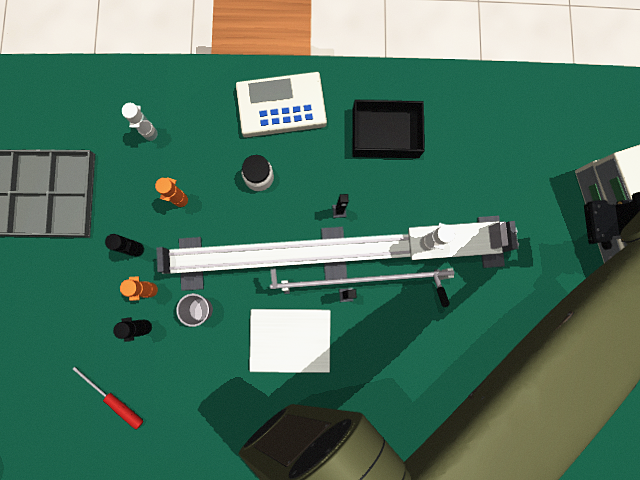

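The carriage rests at q≈0.497 against the stop. The barrel is upright on the deck at (435,238), the jar (257,172) and cup (193,310) have not moved, and the arm is clear.

```bash
python3 -c "
from cell import r
print(r.finish_job())"
```

```text
the job is handed in; nothing more can be done
None
```

The job is handed in; no verdict came back. The carriage ran free past the posts, was caught and held for over a second at about 0.43 m of travel, then eased to about 0.497 m against the end stop and released, with the barrel upright and the jar and cup where they started.

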